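# Bolt and key the machine interlock, and hold the key turned

### The job

Make the machine interlock on the bench ready: take the blue-headed guard bolt out of its wooden rest, lower it end-down all the way into the round bore of the grey station and let go of it. Then take the red key from its rest, work it past the lock's sticky pins until it is fully home in the keyhole, only then turn it a quarter clockwise to its stop, and keep holding it turned against the spring: finish while still gripping the turned key. Leave the tools and offcuts lying around where they are.

Things in the scene. Friction and masses are not known exactly. Their poses are not given: they have to be found in the camera images.
- station: Grey metal interlock station fixed to the desk, 90 mm (its x) x 190 mm (y) x 60 mm high, on a 100x210 mm foot flange; origin: centre of its underside, z up. In its flat top face: keyhole at local y = +48 mm inside a brass ring (2 mm high, 44 mm inside, 54 mm outside diameter), round bolt bore at local y = -48 mm
- keyhole (a point): Centre of the keyhole in the station's top face: slot 23 mm (along station x) by 8 mm through a 5 mm cover, the lock plug's slot 23 x 7.5 mm below it. Two pairs of sticky pins catch the blade's flat sides 12 and 17 mm down (about 5 to 20 N to push past; small wiggles sideways or in yaw help). The key turns only when home, its blade wholly under the cover
- bore (a point): Centre of the mouth of the bolt bore, in the plane of the station's top face: round, 19 mm across, 50 mm deep, vertical
- plug (a joint): Angle of the lock's plug: 0 at rest (slot along the station's x), grows as the key turns clockwise seen from above, stop at 1.4 rad. A light spring (0.06 N m/rad) turns it back when let go. The key has about 0.13 rad of play in the plug: to bring the plug to its stop the key itself turns about 1.53 rad, a quarter turn
- key: Key with flat red grip, upright in its rest, 60 g; origin: centre of the blade's lower end, z up. Blade 0 to 14 mm (20 mm along its x, 5 mm along y, rounded edges), neck 7 mm round to 24 mm, red grip 24 to 64 mm (36 mm along x, 12 mm along y); the grip's underside stops on the top face of rest or station when fully in (origin 24 mm below that face). Same when turned half round
- bolt: Guard bolt, upright in its rest, 120 g; origin: centre of the shaft's lower end, z up. Steel shaft 16 mm across, 45 mm long, chamfered end; collar 30 mm across (45 to 49 mm); round blue knob 22 mm across (49 to 87 mm). The collar stops on the top face of rest or station when fully in (origin 45 mm below that face)
- key_rest: Dark wooden block fixed to the desk, 60x60x52 mm on a 74x74x5 mm foot, with a slot for the key in its top (slot along its x); origin at the centre of its underside
- bolt_rest: Dark wooden block like the key's, with a round hole, 19 mm across, for the bolt in its top; origin at the centre of its underside
- pincers: Bystander: pincers with red handles, 61x201x16 mm, lying on the desk
- folding_rule: Bystander: yellow folding rule, folded, 18x235x16 mm
- wedge_a: Bystander: small wooden wedge, 35x110x20 mm, in front of the station
- offcut_1: Bystander: wooden offcut, 60x120x18 mm
- sanding_block: Bystander: cork sanding block, 66x112x34 mm
Things that resemble listed ones, but are neither listed nor needed, are in the scene too. There is more than one size of the station; the one meant has the size given above.

How it is judged (in metres and radians):
On the way, in this order (a step that is already met when the one before it is completed fails the run):
1. the guard bolt is fully down in the station's bore, upright and let go (z of bolt in the frame of station below 0.018 m and horizontal distance between bolt and bore below 0.005 m and angle between bolt's own z axis and vertical below 0.08 rad and contact force between the fingers and bolt below 0.5 N), for 0.2 s.
2. the key is fully home in the lock, not yet turned (all of step 1 and z of key in the frame of station below 0.0395 m and horizontal distance between key and keyhole below 0.005 m and angle between key's own z axis and vertical below 0.12 rad and value of joint plug below 0.4 rad), for 0.1 s.
3. the key, still home, is turned a quarter clockwise and held (all of step 1 and z of key in the frame of station below 0.0395 m and horizontal distance between key and keyhole below 0.005 m and angle between key's own z axis and vertical below 0.12 rad and value of joint plug above 1.2 rad), for 0.5 s.
At the end, for the whole second after the job is handed in: Key home (end 20.5 mm or more below the top face, within 5 mm of the keyhole axis, tilt under 0.12 rad), plug turned over 1.2 rad, fingers holding the key (over 1 N); bolt in the bore (end 42 mm or more below the top face, within 5 mm of its axis, tilt under 0.08 rad), not touched by the fingers (all of step 3 and contact force between the fingers and key above 1 N); the arm keeps its last pose, push and grip.
It fails at once if a bystander (pincers, folding rule, wedge, offcut or sanding block) is moved more than 30 mm (distance of any of pincers, folding_rule, wedge_a, offcut_1, sanding_block from where it was at the start of the episode above 0.03 m).
It also fails if it takes over 64 s, if anything falls off the work surface, if the arm or the gripper's body presses on something with over 40 N, if the wrist force passes 120 N, or if a joint passes its speed limit or range.

### The arm

A 7-joint arm with a two-finger parallel gripper is mounted at the origin on a cart in front of the work surface, level with it; the furniture and walls round the work are solid. World frame = base frame: x ahead of the robot, y to its left, z up, the work surface at z = 0. Lengths are in mm, angles in rad, forces in N, time in s.
With the tool pointing down it reaches from about 400 to 875 mm from the base axis. Payload 4.4 kg.
Tool frame: the origin (TCP) lies on the centre line of the jaws, within the pads' length; the fingertips stand 22 mm ahead of it and the grasp point (between the pads) lies 3 mm ahead of it; z points along the fingers, y is the direction in which the jaws open and shut (so a half turn about z gives the same grasp; the last joint's range is limited). The gripper opens to 85 mm and grips with 20 to 120 N. Pads are 22 mm wide; open, the fingers measure 114 mm over their backs; the gripper's body (76 mm by 85 mm) begins 54 mm behind the grasp point. The pads swing forward as they close: fully open they stand 13 mm farther back than shut.
Start: joints at [-1.381, 0.628, 0.038, 1.517, -0.027, 0.996, -0.02], TCP at [164.438, 628.87, 253.313] pointing down, gripper open.
Joint ranges: [-3.06, 3.06], [-0.37, 2.12], [-1.25, 1.32], [0.18, 2.47], [-1.1, 4.24], [0.23, 1.98], [-2.94, 2.94]. Speed limits (rad/s): [2.57, 2.57, 3.14, 3.14, 3.14, 3.14, 3.14].

### API

Orientations are given as [roll, pitch, yaw] about the fixed x, y, z axes, in that order (R = Rz(yaw) Ry(pitch) Rx(roll)).
In Python, from cell import ctrl gives the robot as it stands. The module is installed in compiled form; this text tells all that it offers.
- The arm moves only by the tool step_arm, never from a script. Its argument "commands" is a list of rows, each a list of 7 numbers: the shift along the tool's x, y, z in mm, then the turn, a rotation vector about the tool's x, y, z in degrees, then the closure in counts, from 0 (fully open) to 255 (shut). A call has 1 to 8 rows; each row is the pose to reach, as a shift and turn from the pose commanded when the call began, along the tool's axes at that moment; what a row does not reach only later rows make up. A row lasts 1/10 s, in which the tool goes at most 50 mm and 8.59 degrees, less where a joint would pass 70% of its speed; a pose out of reach is approached as far as the arm can. A call with a gripper value outside its range is refused whole. The fingers move at their own pace and stop on an object; the grip force is fixed at half the most. Time passes only in rows, so rows that repeat a pose let the fingers close. It gives the time, the measured TCP pose, the force and the opening at its end, in the units of the state.
- ctrl.read_state(): the state, without advancing time (a new reading comes with each control period).
- ctrl.get_image(name): name is "side" or "top" or "wrist"; returns the picture (384x512x3 uint8, red, green, blue); there is no depth.
- ctrl.camera_info(name): a dict with "vertical_fov" (degrees; the focal length in pixels is half the picture's height over the tangent of half this angle, whatever the lens; pixels are square), "cx", "cy" (the principal point, pixels), "dist_coeffs" ([k1, k2, p1, p2, k3] as OpenCV has them; the pictures are not rectified), "rvec" (rotation vector, rad) and "tvec" (3), from world to camera coordinates, as OpenCV has them. Camera axes: x right, y down, z forward; pixel columns grow to the right and rows downward; lengths in mm; the calibration is good to about 2 mm. A picture is of the moment at which its call begins: read the wrist's pose just before it. camera_info takes no time and is no camera call; for the wrist camera it gives the pose at the moment of the call.
- ctrl.finish_job(): hands the job in, once; it reports no verdict.
Trained networks look in the newest picture that a camera, given by its name, has taken for a name from the list of things; names that differ only in an ending like _2 or _b are one class to them, and where a whole thing is asked for, a point or a joint stands for the part that bears it (a point fixed in the world has none). Each returns a list of dicts, best first, with "p" (0 to 1); they miss things now and then, are a little off and sometimes report something else, mostly with a low value. They report only what shows in the picture. A call takes as long as a camera call. They do not tell look-alikes from the thing itself.
- ctrl.spot_in(thing, camera): "point" ([row, column] as shares, 0 to 1, of the picture: columns of its width, rows of its height, amid what is visible of it).
The state is a dict: "clock": time; "qpos": joint angles; "qd": joint speeds; "tau": joint torques, N m; "eef_pos": TCP position; "tool_rot": TCP orientation; "force": force on the tool from outside, world axes, zero at the start; "torque": the same for the moment, N m; "width": finger opening in mm.
Only numpy, scipy, OpenCV 4.12 (cv2) and the standard library are available. Lean on these libraries where they do the work, as an engineer would, in place of code of your own. Each camera call takes 0.05 s, during which the arm holds its last target. There are 200 camera calls.

## Working session

There is one attempt and no reset: what is moved stays moved. The work goes in short steps, Python scripts to look and compute and a tool call to move; the robot and the scene stay as the last step left them, time stands still between calls to the robot, and variables do not carry over. Pictures are saved under pics/ and viewed, and the job is handed in when it is done.

Besides the shell and the picture viewer there is one more tool, called after "Request:" by a JSON object that holds its "api" and its "payload", one argument or row to a line. step_arm: Moves the arm, as the interface text tells. Its arguments: {"type":"object","properties":{"commands":{"type":"array"}},"required":["commands"]}

```bash
mkdir -p pics
cat > h.py <<'E'
import numpy as np,cv2
from scipy.spatial.transform import Rotation as R
from cell import ctrl
def cam(n):
    c=ctrl.camera_info(n); f=192/np.tan(np.radians(c["vertical_fov"])/2)
    K=np.array([[f,0,c["cx"]],[0,f,c["cy"]],[0,0,1]]);return K,np.array(c["dist_coeffs"],float),np.array(c["rvec"],float),np.array(c["tvec"],float)
def ray(n,uv,z,C=None):
    K,d,r,t=C or cam(n); p=cv2.undistortPoints(np.array(uv,float).reshape(-1,1,2),K,d).reshape(-1,2)
    Rm=R.from_rotvec(r.ravel()).as_matrix(); o=-Rm.T@t.ravel(); D=np.c_[p,np.ones(len(p))]@Rm
    return o+D*((z-o[2])/D[:,2])[:,None]
def proj(n,P,C=None):
    K,d,r,t=C or cam(n); return cv2.projectPoints(np.array(P,float).reshape(-1,1,3),r,t,K,d)[0].reshape(-1,2)
def snap(n,name,box=None,s=1):
    im=ctrl.get_image(n); cv2.imwrite(f"pics/{name}_raw.png",im[...,::-1]); o=im
    if box: o=im[box[1]:box[3],box[0]:box[2]]
    cv2.imwrite(f"pics/{name}.png",cv2.resize(o,None,fx=s,fy=s,interpolation=cv2.INTER_CUBIC)[...,::-1]); return im
E
python3 - <<'E'
from h import *
print(ctrl.read_state())
for n in("top","side","wrist"):
    snap(n,n+"0",s=1.5); print(n,ctrl.camera_info(n))
for n in("top","side"):
  for t in("station","key","bolt","key_rest","bolt_rest","keyhole","bore"):
    print(n,t,[(round(d["p"],2),round(d["point"][1]*512),round(d["point"][0]*384)) for d in ctrl.spot_in(t,n)])
E
```

```text
{'clock': 0.0, 'qpos': array([-1.38081497,  0.62935639,  0.03843422,  1.51837271, -0.02702228,
        0.99629131, -0.02000525]), 'qd': array([-2.08748081e-03,  6.30822251e-04,  9.71181802e-04,  5.81456981e-04,
       -2.31265537e-06, -9.69954889e-04,  9.40930413e-04]), 'tau': array([-4.87293073e-04, -5.63403082e+01,  1.22627746e+00, -1.93436641e+01,
        1.10030701e-02,  1.05646616e-02, -5.94510553e-06]), 'eef_pos': array([164.26435225, 628.29711705, 252.38074319]), 'tool_rot': array([-3.13968242e+00,  2.64556210e-06,  2.88580008e+00]), 'force': array([-0.55197724,  1.08274887,  0.47222885]), 'torque': array([ 0.01096695, -0.00043148,  0.02553101]), 'width': 85.33055178826409}
top {'vertical_fov': 50.03876076266385, 'cx': 255.01729506517577, 'cy': 190.02169153958786, 'dist_coeffs': array([-0.06309945,  0.        ,  0.        ,  0.        ,  0.        ]), 'rvec': array([ 2.17424429, -2.1216483 ,  0.16356997]), 'tvec': array([  43.0372708 ,  576.54259218, 1326.71319737])}
side {'vertical_fov': 48.436003673281704, 'cx': 259.9891789174609, 'cy': 192.21991935216636, 'dist_coeffs': arr
[... 461 characters left out ...]
934,  379.5529381 ])}
top station [(0.98, 345, 151), (0.85, 177, 231), (0.84, 311, 204)]
top key []
top bolt [(0.59, 204, 178), (0.16, 234, 133)]
top key_rest [(0.71, 219, 216), (0.7, 307, 202), (0.43, 366, 236)]
top bolt_rest [(0.78, 205, 182), (0.2, 365, 237)]
top keyhole [(0.93, 310, 201), (0.81, 176, 232), (0.76, 345, 149)]
top bore [(0.97, 174, 236), (0.85, 344, 151), (0.56, 307, 202)]
side station [(0.92, 261, 178), (0.88, 316, 255), (0.82, 213, 164)]
side key [(0.69, 286, 206)]
side bolt [(0.58, 236, 221)]
side key_rest [(0.73, 286, 220)]
side bolt_rest [(0.84, 240, 237)]
side keyhole [(0.87, 257, 176), (0.58, 210, 164)]
side bore [(0.94, 212, 167), (0.93, 263, 178), (0.91, 319, 257)]
```

View pics/top0.png

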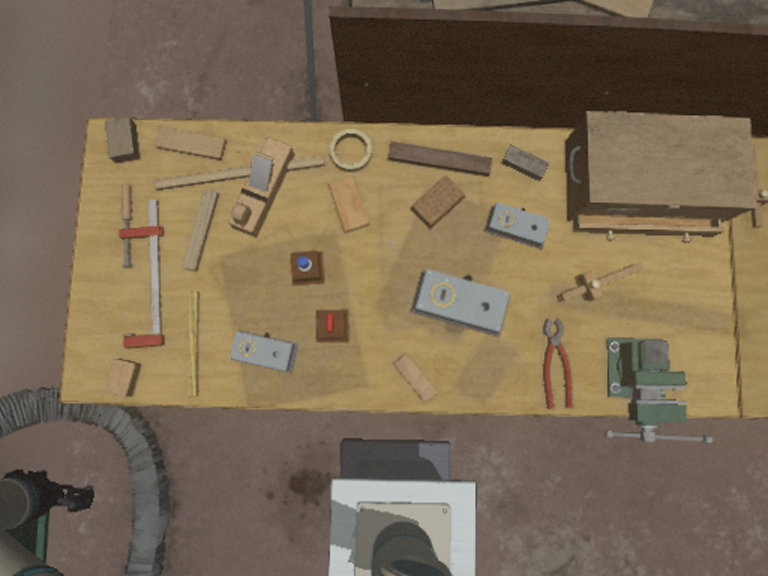

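View pics/side0.png

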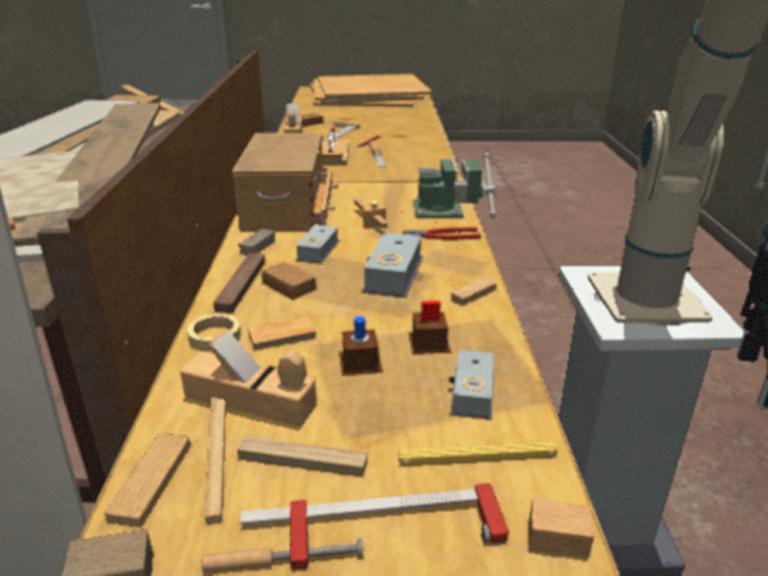

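View pics/wrist0.png

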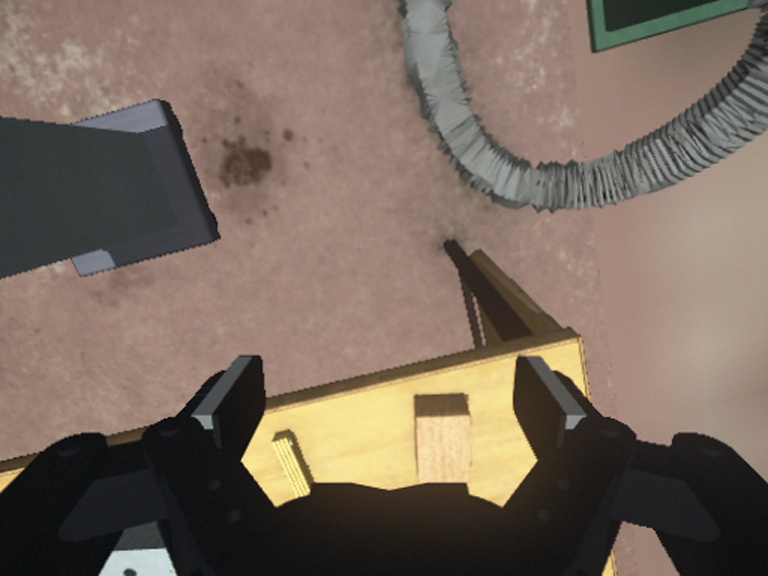

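Run:
```python
import cv2
im=cv2.imread('pics/top0_raw.png')[110:270,120:400]
cv2.imwrite('pics/topcrop.png',cv2.resize(im,None,fx=2.85,fy=2.85,interpolation=cv2.INTER_CUBIC))
im=cv2.imread('pics/side0_raw.png')[130:290,160:400]
cv2.imwrite('pics/sidecrop.png',cv2.resize(im,None,fx=3.3,fy=3.3,interpolation=cv2.INTER_CUBIC))
```

```text
(no output)
```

View pics/topcrop.png

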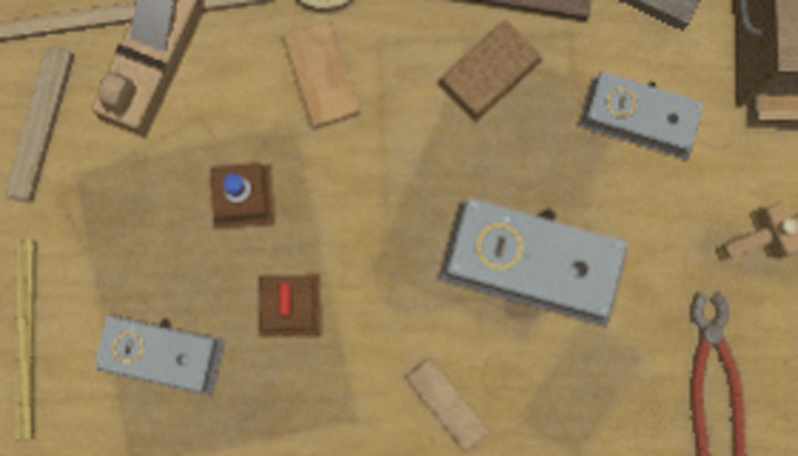

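View pics/sidecrop.png

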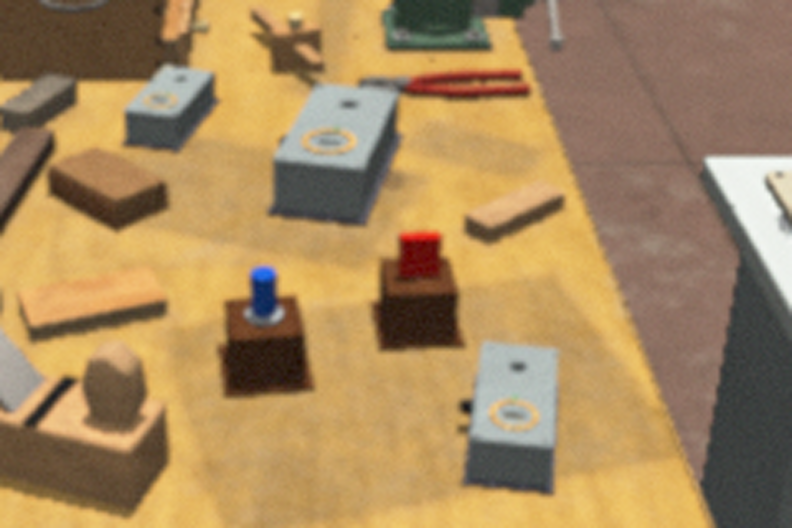

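Run:
```python
from h import *
def w(pts,z): return ray("top",np.array(pts)/2.85+[120,110],z)
for nm,c in dict(large=[(470,200),(626,238),(606,322),(447,278)],right=[(602,73),(703,103),(690,152),(586,122)],left=[(108,317),(217,338),(208,391),(96,368)]).items():
    q=w(c,60); print(nm,q[:,:2].round().tolist(),[round(np.linalg.norm(q[i]-q[(i+1)%4])) for i in range(4)])
for nm,p,z in [("Lkey",(501,246),60),("Lbore",(580,269),60),("Rk",(622,102),60),("Rb",(673,118),60),("lk",(128,348),60),("lb",(182,359),60),("key",(286,300),92),("keyrest",(289,303),52),("boltknob",(234,184),94),("boltrest",(241,192),52),("offcut/wedge",(445,405),20)]: print(nm,w([p],z).round(1))
C=lambda x,y:(np.array([x,y])/3.3+[160,130])
for nm,p,z in [("Lkey",(331,141),60),("Lbore",(349,104),60),("knobtop",(263,272),94),("keytop",(420,238),92),("lk",(514,414),60),("lb",(517,367),60)]: print("side",nm,ray("side",[C(*p)],z).round(1))
```

```text
large [[608.0, -41.0], [568.0, -222.0], [470.0, -198.0], [517.0, -15.0]] [185, 100, 189, 95]
right [[764.0, -195.0], [731.0, -314.0], [672.0, -298.0], [704.0, -176.0]] [124, 62, 127, 63]
left [[462.0, 371.0], [442.0, 245.0], [382.0, 253.0], [404.0, 381.0]] [127, 61, 131, 59]
Lkey [[555.2 -77.   60. ]]
Lbore [[ 530.7 -168.3   60. ]]
Rk [[ 729.5 -218.1   60. ]]
Rb [[ 711.9 -278.4   60. ]]
lk [[427.5 345.9  60. ]]
lb [[416.7 283.7  60. ]]
key [[484.2 165.5  92. ]]
keyrest [[484.2 165.1  52. ]]
boltknob [[613.7 228.8  94. ]]
boltrest [[612.1 225.6  52. ]]
offcut/wedge [[372.4 -17.9  20. ]]
side Lkey [[554.9 -73.   60. ]]
side Lbore [[ 533.4 -161.8   60. ]]
side knobtop [[617.9 233.7  94. ]]
side keytop [[488.5 178.3  92. ]]
side lk [[436.5 377.7  60. ]]
side lb [[425.9 319.4  60. ]]
```

The stations, by top-picture pixels, are (308,201), (345,151) and (177,231). The first measures about 95x190 mm, while the other two are about 62x127 mm. So the one at (308,201) is the station meant, and the enlarged crop confirms it. There is only one blue bolt, at (204,178), and one red key, at (219,216). I'm moving over the bolt now.

Request:
{"api": "step_arm", "payload": {
  "commands": [
    [-535,-273,0,0,0,0,0],
    [-535,-273,0,0,0,0,0],
    [-535,-273,0,0,0,0,0],
    [-535,-273,0,0,0,0,0],
    [-535,-273,0,0,0,0,0],
    [-535,-273,0,0,0,0,0],
    [-535,-273,0,0,0,0,0],
    [-535,-273,0,0,0,0,0]
  ]
}}

```text
clock: 1.65
eef_pos: [464.5, 361.4, 253.6]
tool_rot: [3.141, 0.0, 2.886]
force: [1.0, 1.2, 0.4]
width: 85.4
```

```bash
cat >> h.py <<'E'
def go(pos,yaw):
    s=ctrl.read_state(); A=R.from_euler("xyz",s["tool_rot"]); B=R.from_euler("xyz",[np.pi,0,yaw])
    print("clk",s["clock"],"pos",s["eef_pos"].round(1),"rot",s["tool_rot"].round(3),"F",s["force"].round(1),"T",s["torque"].round(2),"w",round(s["width"],1),"q",s["qpos"].round(2))
    print("  shift",A.inv().apply(np.array(pos)-s["eef_pos"]).round(1),"turn",np.degrees((A.inv()*B).as_rotvec()).round(2))
E
python3 - <<'E'
from h import *
go([613,229,250],2.886)
E
```

```text
clk 1.65 pos [464.5 361.4 253.6] rot [3.141 0.    2.886] F [1.  1.2 0.4] T [ 0.04 -0.12  0.02] w 85.4 q [-0.74  0.54  0.04  1.7  -0.03  0.91  0.63]
  shift [-177.1  -90.5    3.6] turn [ 0.03  0.01 -0.  ]
```

Request:
{"api": "step_arm", "payload": {
  "commands": [
    [-90,-45,0,0,0,0,0],
    [-177,-90,3,0,0,0,0],
    [-177,-90,3,0,0,0,0],
    [-177,-90,3,0,0,0,0],
    [-177,-90,3,0,0,0,0],
    [-177,-90,3,0,0,0,0]
  ]
}}

```text
clock: 2.25
eef_pos: [612.4, 229.3, 249.9]
tool_rot: [-3.141, -0.0, 2.882]
force: [-0.1, 1.0, -0.5]
width: 85.3
```

Run:
```python
from h import *
go([613,229,250],2.886)
C=cam("wrist"); Rm=R.from_rotvec(C[2].ravel()).as_matrix(); print("cam at",-Rm.T@C[3].ravel(),Rm[2])
np.save("C1.npy",np.array(C,dtype=object),allow_pickle=True)
snap("wrist","w1",s=1.5)
print(proj("wrist",[[613,229,94],[484,166,92],[613,229,0]],C))
for t in("bolt","key","bolt_rest","key_rest"):print(t,[(round(d["p"],2),round(d["point"][1]*512,1),round(d["point"][0]*384,1)) for d in ctrl.spot_in(t,"wrist")])
```

```text
clk 2.25 pos [612.4 229.3 249.9] rot [-3.141 -0.     2.882] F [-0.1  1.  -0.5] T [ 0.04 -0.    0.03] w 85.3 q [-0.43  0.64  0.05  1.51 -0.03  1.    0.94]
  shift [-0.7 -0.1 -0.1] turn [-0.02 -0.01 -0.21]
cam at [544.29846914 247.76355665 371.69684797] [ 0.2719297  -0.07182428 -0.95963301]
[[258.39191725 180.50705612]
 [155.69439474  64.90224332]
 [258.52348653 163.09492007]]
bolt [(0.84, 259.2, 181.3)]
key [(0.92, 164.0, 71.8)]
bolt_rest [(0.7, 165.4, 71.6), (0.64, 262.4, 164.7), (0.46, 186.3, 77.9)]
key_rest [(0.94, 186.5, 78.1)]
```

View pics/w1.png

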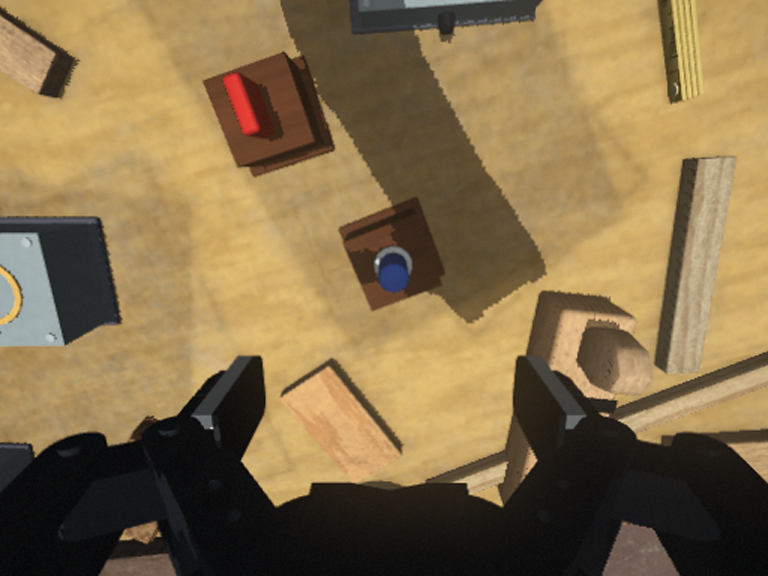

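Run:
```python
import cv2,numpy as np
im=cv2.imread('pics/w1_raw.png')
a=cv2.resize(im[120:215,215:305],None,fx=5,fy=5,interpolation=cv2.INTER_CUBIC)
b=cv2.resize(im[30:125,130:205],None,fx=4,fy=5,interpolation=cv2.INTER_CUBIC)
cv2.imwrite('pics/w1c.png',np.hstack([a,b]))
```

```text
(no output)
```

View pics/w1c.png

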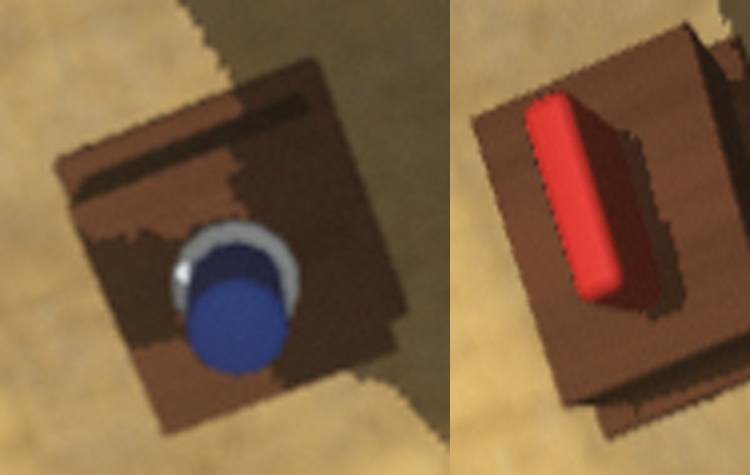

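Run:
```python
from h import *
C=tuple(np.load("C1.npy",allow_pickle=True))
a=lambda l:np.array(l)/5+[215,120]
b=lambda l:(np.array(l)-[450,0])/[4,5]+[130,30]
print("knob top",ray("wrist",a([(238,325)]),94,C),"collar",ray("wrist",a([(236,283)]),56,C))
q=ray("wrist",a([(55,160),(318,60),(407,312),(165,435)]),52,C)[:,:2];print(q.round(1),q.mean(0))
k=ray("wrist",b([(549,100),(600,293),(575,198)]),92,C)[:,:2];print("key",k.round(1),np.degrees(np.arctan2(*(k[0]-k[1])[::-1])))
q=ray("wrist",b([(472,118),(688,24),(567,405)]),52,C)[:,:2];print("rest",q.round(1),(q[1]+q[2])/2,np.degrees(np.arctan2(*(q[0]-q[2])[::-1])))
```

```text
knob top [[618.69879978 231.95282388  94.        ]] collar [[619.02428155 231.8812738   56.        ]]
[[581.5 199. ]
 [575.1 262.4]
 [637.1 268.8]
 [652.1 205.6]] [611.4349096 233.9447915]
key [[472.2 169.6]
 [505.9 169.3]
 [489.  169.5]] 179.5463387115754
rest [[460.1 138. ]
 [457.7 197.6]
 [519.9 141.4]] [488.76707319 169.5274924 ] -176.7254885709366
```

Request:
{"api": "step_arm", "payload": {
  "commands": [
    [-5,4,50,0,0,0,60],
    [-5,4,100,0,0,0,100],
    [-5,4,140,0,0,0,100],
    [-5,4,160,0,0,0,100],
    [-5,4,168,0,0,0,100],
    [-5,4,168,0,0,0,100]
  ]
}}

```text
clock: 3.1
eef_pos: [616.7, 234.2, 81.7]
tool_rot: [-3.141, -0.001, 2.887]
force: [-0.9, 0.1, 0.5]
width: 51.7
```

Run:
```python
from h import *
go([618.5,232,82],2.886)
C=cam("wrist"); snap("wrist","w2",s=1.5)
print(proj("wrist",[[619,232,94]],C))
```

```text
clk 3.1 pos [616.7 234.2  81.7] rot [-3.141e+00 -1.000e-03  2.887e+00] F [-0.9  0.1  0.5] T [-0.04 -0.01  0.01] w 51.7 q [-0.42  0.85  0.03  1.61 -0.04  0.68  0.94]
  shift [-2.3 -1.7 -0.4] turn [-0.04 -0.07  0.06]
[[254.25872846 278.69841986]]
```

View pics/w2.png

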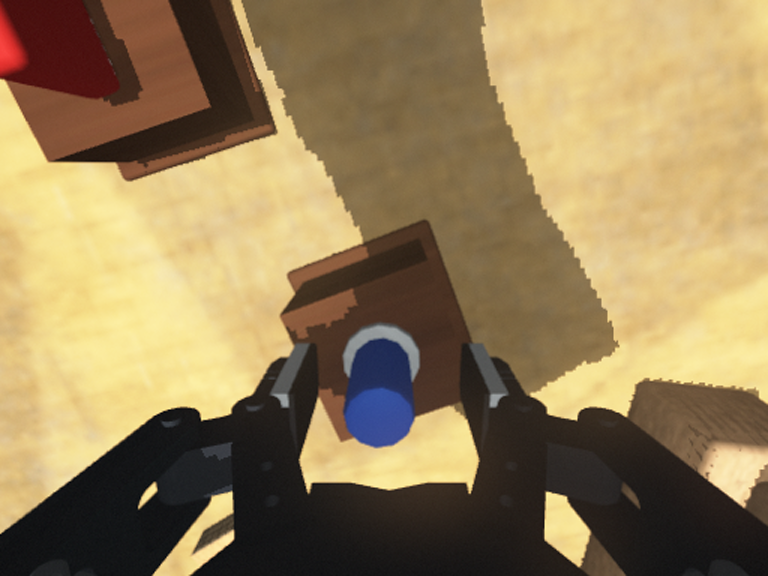

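Request:
{"api": "step_arm", "payload": {
  "commands": [
    [-1,-3,0,0,0,0,100],
    [-1,-3,0,0,0,0,180],
    [-1,-3,0,0,0,0,230],
    [-1,-3,0,0,0,0,230],
    [-1,-3,0,0,0,0,230],
    [-1,-3,0,0,0,0,230]
  ]
}}

```text
clock: 3.75
eef_pos: [618.4, 230.5, 83.7]
tool_rot: [3.141, 0.002, 2.886]
force: [-0.5, -0.6, 7.0]
width: 20.6
```

Run:
```python
from h import *
go([618.5,232,82],2.886)
```

```text
clk 3.75 pos [618.4 230.5  83.7] rot [3.141e+00 2.000e-03 2.886e+00] F [-0.5 -0.6  7. ] T [-0.2   0.23  0.02] w 20.6 q [-0.42  0.84  0.03  1.62 -0.04  0.68  0.95]
  shift [0.3 1.5 1.7] turn [ 0.06  0.09 -0.02]
```

Request:
{"api": "step_arm", "payload": {
  "commands": [
    [0,0,-30,0,0,0,230],
    [0,0,-75,0,0,0,230],
    [0,0,-125,0,0,0,230],
    [-12,-48,-126,0,0,0,230],
    [-24,-96,-126,0,0,0,230],
    [-36,-144,-126,0,0,0,230],
    [-48,-192,-126,0,0,0,230],
    [-60,-240,-126,0,0,0,230]
  ]
}}

```text
clock: 4.55
eef_pos: [614.5, -18.8, 208.4]
tool_rot: [3.142, -0.0, 2.886]
force: [0.8, -0.6, -0.6]
width: 20.2
```

Request:
{"api": "step_arm", "payload": {
  "commands": [
    [-12,-48,0,0,0,0,230],
    [-20,-90,0,0,0,0,230],
    [-23,-110,0,0,0,0,230],
    [-23,-110,0,0,0,0,230],
    [-23,-110,0,0,0,0,230]
  ]
}}

```text
clock: 5.05
eef_pos: [609.2, -128.8, 208.1]
tool_rot: [3.141, -0.001, 2.885]
force: [1.2, 1.6, -1.1]
width: 20.6
```

Run:
```python
from h import *
go([531,-168,180],2.886)
C=cam("wrist"); np.save("C3.npy",np.array(C,dtype=object),allow_pickle=True)
snap("wrist","w3",s=1.5)
print(proj("wrist",[[555,-77,60],[531,-168,60]],C))
for t in("keyhole","bore"):print(t,[(round(d["p"],2),round(d["point"][1]*512,1),round(d["point"][0]*384,1)) for d in ctrl.spot_in(t,"wrist")])
```

```text
clk 5.05 pos [ 609.2 -128.8  208.1] rot [ 3.141e+00 -1.000e-03  2.885e+00] F [ 1.2  1.6 -1.1] T [ 0.04 -0.02 -0.01] w 20.6 q [ 0.15  0.64  0.02  1.65 -0.02  0.86  1.49]
  shift [ 65.7 -57.8  28.1] turn [ 0.06 -0.04 -0.05]
[[297.4157939  113.40224408]
 [195.82237493 113.16629928]]
keyhole [(0.69, 250.7, 114.9), (0.69, 174.4, 267.2)]
bore [(0.72, 177.7, 266.3), (0.65, 254.0, 111.8)]
```

View pics/w3.png

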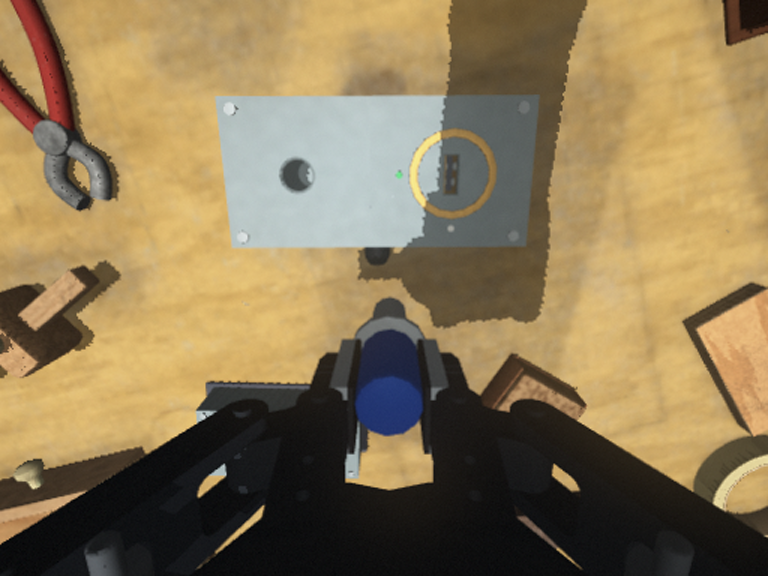

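Run:
```python
import cv2,numpy as np
im=cv2.imread('pics/w3_raw.png')
cv2.imwrite('pics/w3c.png',cv2.resize(im[55:185,135:370],None,fx=3.4,fy=3.4,interpolation=cv2.INTER_CUBIC))
from h import *
C=tuple(np.load("C3.npy",allow_pickle=True))
hsv=cv2.cvtColor(im,cv2.COLOR_BGR2HSV); box=np.zeros(im.shape[:2],np.uint8); box[80:150,265:340]=1
m=((hsv[...,1]>90)&(hsv[...,2]>60)).astype(np.uint8)*box
c=max(cv2.findContours(m,cv2.RETR_EXTERNAL,cv2.CHAIN_APPROX_NONE)[0],key=cv2.contourArea); e=cv2.fitEllipse(c);print(e)
g=cv2.cvtColor(im,cv2.COLOR_BGR2GRAY); sub=g[95:140,175:220]; 
m2=np.zeros_like(g); m2[100:134,180:215]=(g[100:134,180:215]<105)
c2=max(cv2.findContours(m2,cv2.RETR_EXTERNAL,cv2.CHAIN_APPROX_NONE)[0],key=cv2.contourArea); c2=cv2.convexHull(c2); e2=cv2.fitEllipse(c2);print(e2)
k=ray("wrist",[e[0]],62,C)[0]; b=ray("wrist",[e2[0]],60,C)[0]; print(k,b,np.linalg.norm((k-b)[:2]),"yaw",np.arctan2(-(k-b)[0],(k-b)[1]))
q=ray("wrist",np.array([(217,96),(540,95),(527,247),(233,248)])/1.5,60,C)[:,:2];print(q.round(1),q.mean(0),(k+b)[:2]/2)
```

```text
((301.7411193847656, 115.25543212890625), (56.06536102294922, 59.448204040527344), 26.118457794189453)
((197.385009765625, 116.36323547363281), (19.065284729003906, 20.069215774536133), 155.2910614013672)
[557.51749853 -73.74749057  62.        ] [ 534.08477866 -167.49980733   60.        ] 96.63637647749104 yaw -0.24492486039756617
[[ 480.  -198.4]
 [ 527.5  -14.5]
 [ 615.5  -36.5]
 [ 567.7 -221.6]] [ 547.67099025 -117.74741889] [ 545.80113859 -120.62364895]
```

View pics/w3c.png

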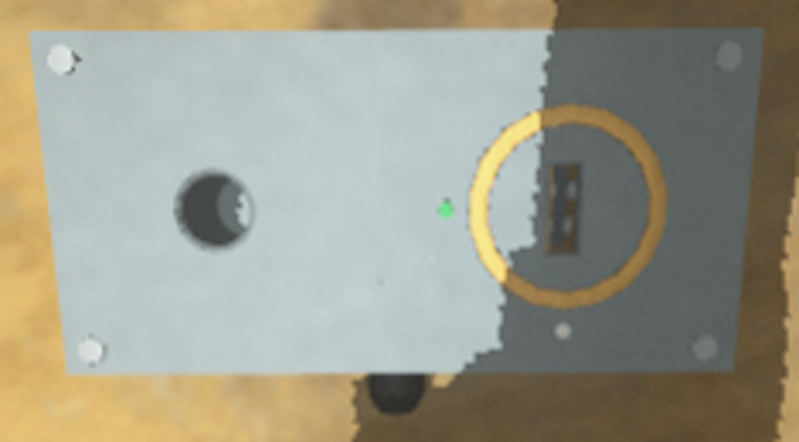

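Run:
```python
import cv2,numpy as np
from h import *
im=cv2.imread('pics/w3_raw.png')
cv2.imwrite('pics/w3d.png',cv2.resize(im[190:300,205:315],None,fx=5,fy=5,interpolation=cv2.INTER_CUBIC))
C=tuple(np.load("C3.npy",allow_pickle=True)); K,d,r,t=C
Rm=R.from_rotvec(r.ravel()).as_matrix(); print("cam",-Rm.T@t.ravel())
P=np.array([609.2,-128.8,0])
for z in (218.4,180.4,176.4,131.4): print(z,(proj("wrist",[P+[0,0,z]],C)-[205,190])*5)
for p in [(197.9,116.2),(300.9,116.2)]: print(ray("wrist",[p],60,C))
```

```text
cam [ 541.06534151 -110.61667773  329.92989979]
218.4 [[264.14733   402.9298692]]
180.4 [[264.92832103 221.04744274]]
176.4 [[264.99057263 206.53334741]]
131.4 [[265.53364228  79.81122878]]
[[ 534.06570396 -166.99157026   60.        ]]
[[558.27080349 -74.40683403  60.        ]]
```

View pics/w3d.png

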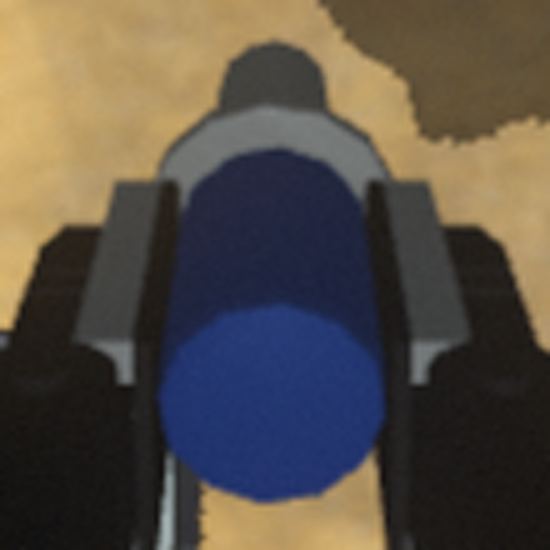

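Request:
{"api": "step_arm", "payload": {
  "commands": [
    [30,-28,10,0,0,0,230],
    [63,-57,30,0,0,0,230],
    [63,-57,55,0,0,0,230],
    [63,-57,61,0,0,0,230],
    [63,-57,61,0,0,0,230]
  ]
}}

```text
clock: 5.7
eef_pos: [534.9, -166.6, 146.8]
tool_rot: [3.14, -0.001, 2.888]
force: [0.0, 0.7, -2.0]
width: 20.4
```

Run:
```python
from h import *
go([533.8,-168.1,136],2.886)
C=cam("wrist"); snap("wrist","w4",(170,80,350,300),3)
snap("side","s4",(220,120,310,220),6)
print((proj("wrist",[[533.8,-168.1,60],[534,-167,60]],C)-[170,80])*3)
```

```text
clk 5.7 pos [ 534.9 -166.6  146.8] rot [ 3.140e+00 -1.000e-03  2.888e+00] F [ 0.   0.7 -2. ] T [-0.01 -0.02 -0.02] w 20.4 q [ 0.25  0.64  0.01  1.87 -0.01  0.63  1.58]
  shift [ 0.6 -1.7 10.8] turn [ 0.07 -0.04  0.14]
[[257.86093784 362.51365489]
 [262.13127974 362.21590727]]
```

View pics/w4.png

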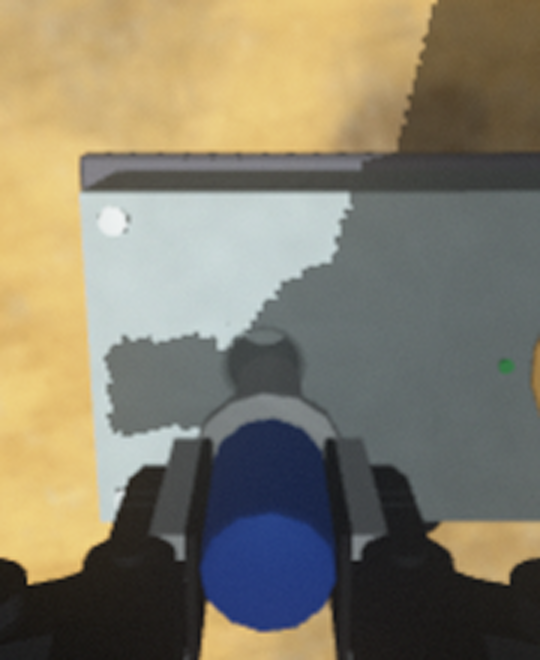

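View pics/s4.png

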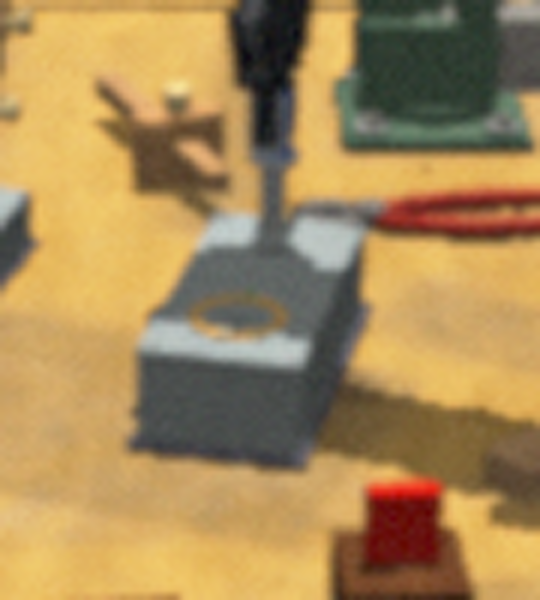

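Request:
{"api": "step_arm", "payload": {
  "commands": [
    [0.5,-1.7,0,0,0,0,230],
    [0.5,-1.7,8,0,0,0,230],
    [0.5,-1.7,14,0,0,0,230],
    [0.5,-1.7,18,0,0,0,230],
    [0.5,-1.7,22,0,0,0,230],
    [0.5,-1.7,22,0,0,0,230]
  ]
}}

```text
clock: 6.4
eef_pos: [533.3, -169.4, 124.6]
tool_rot: [3.141, -0.0, 2.886]
force: [1.6, 1.5, -2.4]
width: 20.4
```

Run:
```python
from h import *
go([533.8,-168.1,92],2.886)
```

```text
clk 6.4 pos [ 533.3 -169.4  124.6] rot [ 3.141 -0.     2.886] F [ 1.6  1.5 -2.4] T [ 0.46 -0.45 -0.02] w 20.4 q [ 0.25  0.68  0.01  1.89 -0.01  0.58  1.58]
  shift [-0.1  1.3 32.6] turn [ 0.04 -0.01  0.01]
```

Request:
{"api": "step_arm", "payload": {
  "commands": [
    [0,0.5,8,0,0,0,230],
    [0,0.5,16,0,0,0,230],
    [0,0.5,24,0,0,0,230],
    [0,0.5,30,0,0,0,230],
    [0,0.5,33,0,0,0,230],
    [0,0.5,34,0,0,0,230]
  ]
}}

```text
clock: 7.0
eef_pos: [533.5, -169.2, 91.6]
tool_rot: [3.141, 0.0, 2.886]
force: [-0.1, 2.9, 12.5]
width: 19.9
```

Run:
```python
from h import *
go([533.8,-168.1,92],2.886)
snap("side","s5",(220,120,310,220),6)
```

```text
clk 7.0 pos [ 533.5 -169.2   91.6] rot [3.141 0.    2.886] F [-0.1  2.9 12.5] T [ 0.74  0.17 -0.03] w 19.9 q [ 0.25  0.73  0.01  1.9  -0.01  0.51  1.58]
  shift [-0.1  1.1 -0.4] turn [ 0.02  0.   -0.  ]
```

View pics/s5.png

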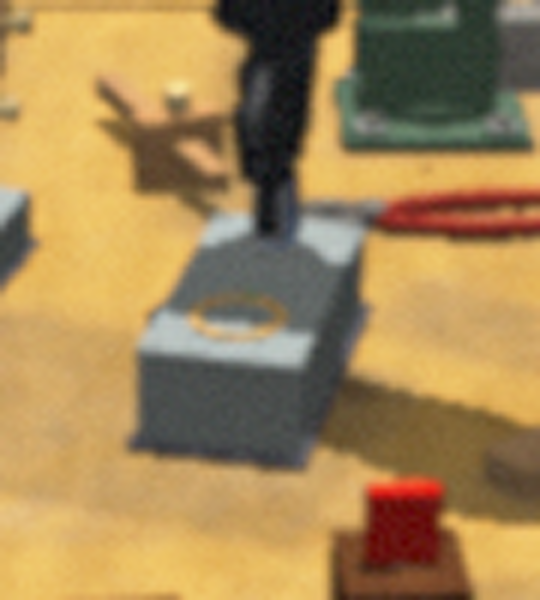

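Request:
{"api": "step_arm", "payload": {
  "commands": [
    [0,0,0,0,0,0,150],
    [0,0,-1,0,0,0,100],
    [0,0,-1,0,0,0,70],
    [0,0,-1,0,0,0,70],
    [0,0,-30,0,0,0,70],
    [0,0,-80,0,0,0,70],
    [0,0,-110,0,0,0,70],
    [0,0,-110,0,0,0,70]
  ]
}}

```text
clock: 7.85
eef_pos: [535.9, -170.5, 205.7]
tool_rot: [-3.141, 0.009, 2.885]
force: [1.0, 0.0, 0.7]
width: 62.1
```

Run:
```python
from h import *
go([540,169,190],3.1416)
snap("wrist","w6",s=1.5)
snap("side","s6",(220,120,310,220),6)
```

```text
clk 7.85 pos [ 535.9 -170.5  205.7] rot [-3.141  0.009  2.885] F [1.  0.  0.7] T [-0.03  0.01 -0.04] w 62.1 q [ 0.25  0.56  0.01  1.83 -0.01  0.75  1.58]
  shift [ 82.2 329.5  14.8] turn [ -0.09   0.5  -14.68]
```

View pics/w6.png

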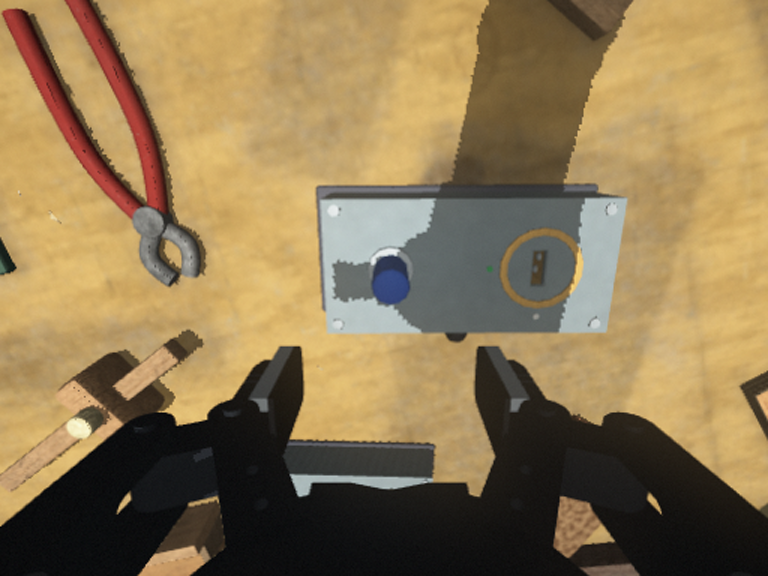

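View pics/s6.png

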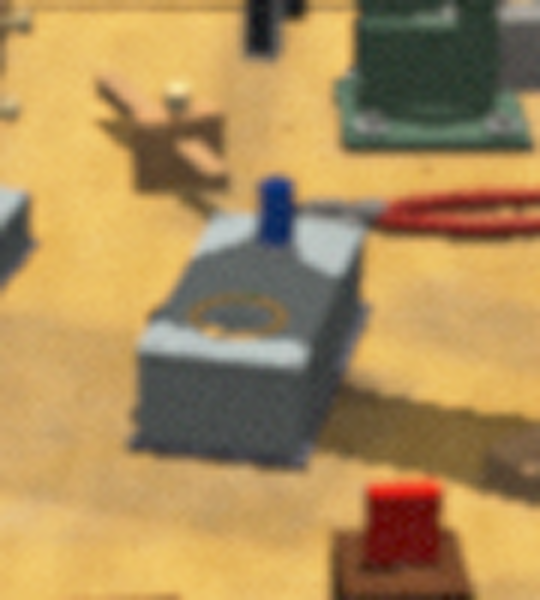

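Request:
{"api": "step_arm", "payload": {
  "commands": [
    [12,48,0,0,0,-2,70],
    [24,96,0,0,0,-4,70],
    [36,144,0,0,0,-6,70],
    [48,190,0,0,0,-8,70],
    [60,236,5,0,0,-10,70],
    [72,283,10,0,0,-12,70],
    [82,329,15,0,0.5,-14.7,70],
    [82,329,15,0,0.5,-14.7,70]
  ]
}}

```text
clock: 8.75
eef_pos: [534.9, 178.5, 183.9]
tool_rot: [3.136, -0.012, -3.129]
force: [-0.6, -1.1, -0.3]
width: 62.4
```

Request:
{"api": "step_arm", "payload": {
  "commands": [
    [0,0,0,0,0,0,70],
    [0,0,0,0,0,0,70]
  ]
}}

```text
clock: 8.95
eef_pos: [536.5, 167.6, 185.1]
tool_rot: [-3.141, -0.011, 3.14]
force: [-0.8, 0.3, -0.5]
width: 62.0
```

Run:
```python
from h import *
go([489,168.5,79],3.1416)
C=cam("wrist"); np.save("C7.npy",np.array(C,dtype=object),allow_pickle=True)
snap("wrist","w7",(130,20,390,300),2.1)
print((proj("wrist",[[489,168.5,92],[471,168.5,92],[507,168.5,92]],C)-[130,20])*2.1)
```

```text
clk 8.95 pos [536.5 167.6 185.1] rot [-3.141 -0.011  3.14 ] F [-0.8  0.3 -0.5] T [0.03 0.03 0.02] w 62.0 q [-0.33  0.59 -0.04  1.83  0.03  0.73  1.19]
  shift [ 46.4   0.9 106.6] turn [-0.06 -0.63 -0.07]
[[272.67135528 253.18671637]
 [272.68354766 201.69569965]
 [272.66003015 302.32147165]]
```

View pics/w7.png

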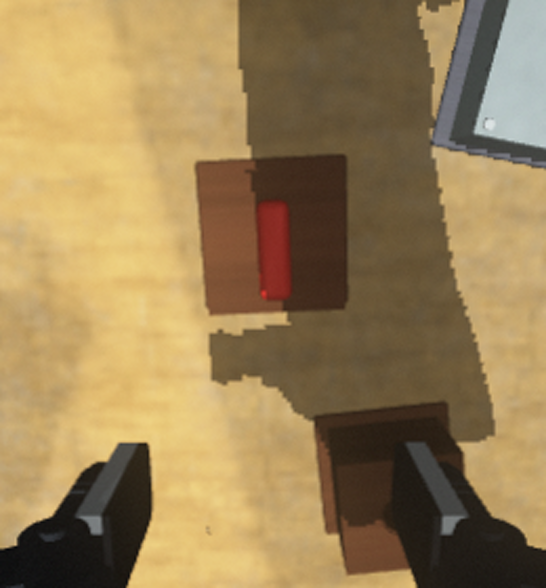

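Request:
{"api": "step_arm", "payload": {
  "commands": [
    [25,0.4,20,0,-0.6,-1.7,70],
    [47.4,0.8,50,0,-0.6,-1.7,70],
    [47.4,0.8,80,0,-0.6,-1.7,70],
    [47.4,0.8,100,0,-0.6,-1.7,100],
    [47.4,0.8,106,0,-0.6,-1.7,120],
    [47.4,0.8,106,0,-0.6,-1.7,120]
  ]
}}

```text
clock: 9.6
eef_pos: [488.7, 169.0, 80.2]
tool_rot: [3.141, 0.0, -3.113]
force: [0.3, -0.5, 1.0]
width: 45.3
```

Run:
```python
from h import *
go([488,168.3,79],3.171)
snap("wrist","w8",(130,130,390,384),2.3)
```

```text
clk 9.6 pos [488.7 169.   80.2] rot [ 3.141  0.    -3.113] F [ 0.3 -0.5  1. ] T [-0.03  0.06  0.01] w 45.3 q [-0.37  0.71 -0.03  2.02  0.05  0.41  1.16]
  shift [ 0.7 -0.7  1.2] turn [ 0.01  0.02 -0.06]
```

View pics/w8.png

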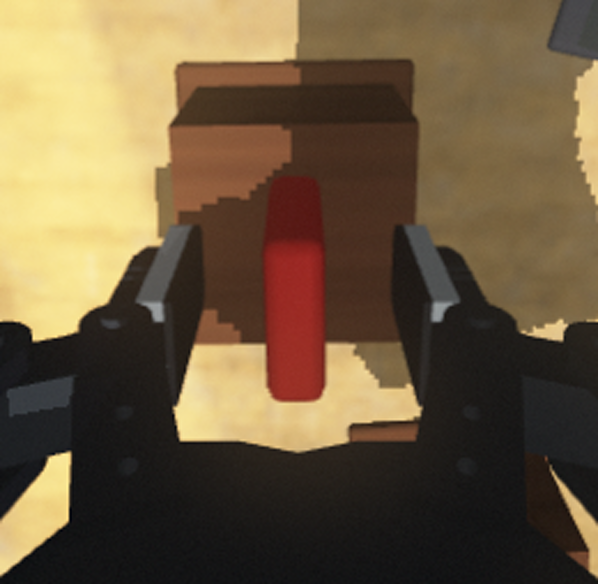

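Request:
{"api": "step_arm", "payload": {
  "commands": [
    [0.5,-0.6,0,0,0,0,160],
    [0.5,-0.6,0,0,0,0,220],
    [0.5,-0.6,0,0,0,0,250],
    [0.5,-0.6,0,0,0,0,250],
    [0.5,-0.6,0,0,0,0,250],
    [0.5,-0.6,0,0,0,0,250],
    [0.5,-0.6,0,0,0,0,250]
  ]
}}

```text
clock: 10.35
eef_pos: [489.0, 169.5, 81.7]
tool_rot: [3.141, 0.003, -3.112]
force: [0.9, -2.8, 6.1]
width: 11.1
```

Run:
```python
from h import *
go([488,168.3,79],3.171)
C=cam("wrist"); np.save("C9.npy",np.array(C,dtype=object),allow_pickle=True)
snap("wrist","w9",(130,130,390,384),2.3)
```

```text
clk 10.35 pos [489.  169.5  81.7] rot [ 3.141e+00  3.000e-03 -3.112e+00] F [ 0.9 -2.8  6.1] T [-0.44  0.07 -0.03] w 11.1 q [-0.37  0.71 -0.03  2.02  0.05  0.41  1.16]
  shift [ 1.  -1.1  2.7] turn [0.06 0.19 0.03]
```

View pics/w9.png

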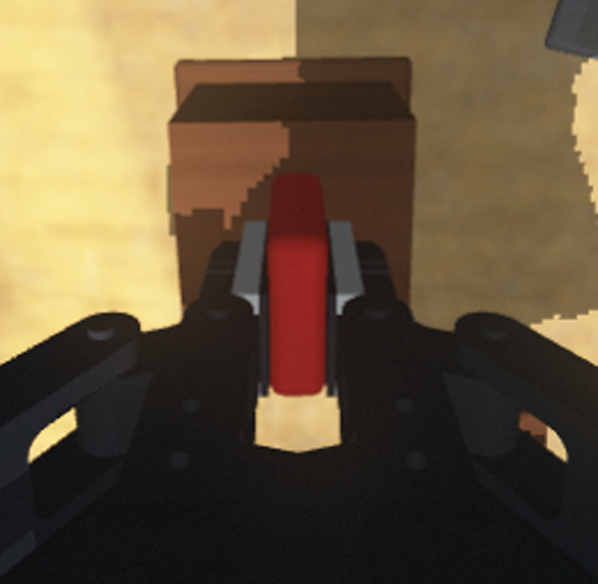

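Request:
{"api": "step_arm", "payload": {
  "commands": [
    [0,0,-15,0,0,0,250],
    [0,0,-40,0,0,0,250],
    [0,0,-70,0,0,0,250],
    [0,0,-100,0,0,0,250],
    [0,0,-120,0,0,0,250],
    [0,0,-120,0,0,0,250]
  ]
}}

```text
clock: 11.0
eef_pos: [489.8, 170.6, 203.7]
tool_rot: [3.138, 0.008, -3.111]
force: [0.5, 0.0, -1.0]
width: 11.1
```

Run:
```python
from h import *
C=tuple(np.load("C9.npy",allow_pickle=True))
for x in(471,489,507): print((proj("wrist",[[x,169.5,92]],C)-[130,130])*2.3)
go([610,-129,210],2.886)
s=ctrl.read_state(); C=cam("wrist"); snap("wrist","w10",(170,100,350,340),2.4)
A=R.from_euler("xyz",s["tool_rot"])
# key offsets in tool frame: blade end centre etc
for nm,l in dict(topc=[0,0,-10.3],topf=[18,0,-10.3],topb=[-18,0,-10.3],under=[18,0,29.7],tip=[10,0,53.7],tipb=[-10,0,53.7]).items():
    print(nm,((proj("wrist",[s["eef_pos"]+A.apply(l)],C)-[170,100])*2.4).round(0))
snap("side","s10",(200,80,380,240),4)
```

```text
[[298.67660998 239.25199962]]
[[295.79560124 323.10742129]]
[[293.13350304 400.64925149]]
clk 11.0 pos [489.8 170.6 203.7] rot [ 3.138  0.008 -3.111] F [ 0.5  0.  -1. ] T [ 0.01  0.01 -0.04] w 11.1 q [-0.36  0.51 -0.05  1.94  0.04  0.69  1.18]
  shift [-111.  -303.1   -6.5] turn [ 0.26  0.41 16.39]
topc [[212. 409.]]
topf [[212. 321.]]
topb [[212. 490.]]
under [[213. 249.]]
tip [[213. 247.]]
tipb [[213. 314.]]
```

View pics/w10.png

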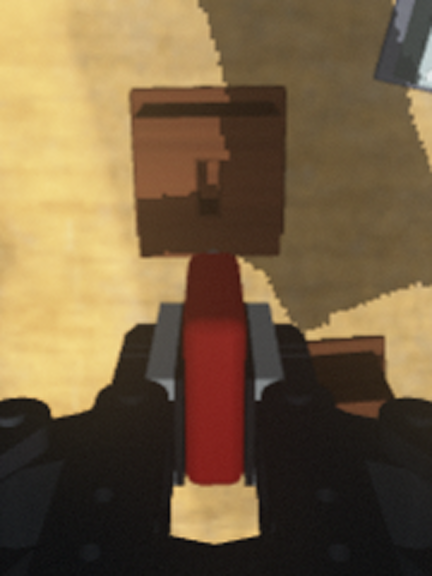

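View pics/s10.png

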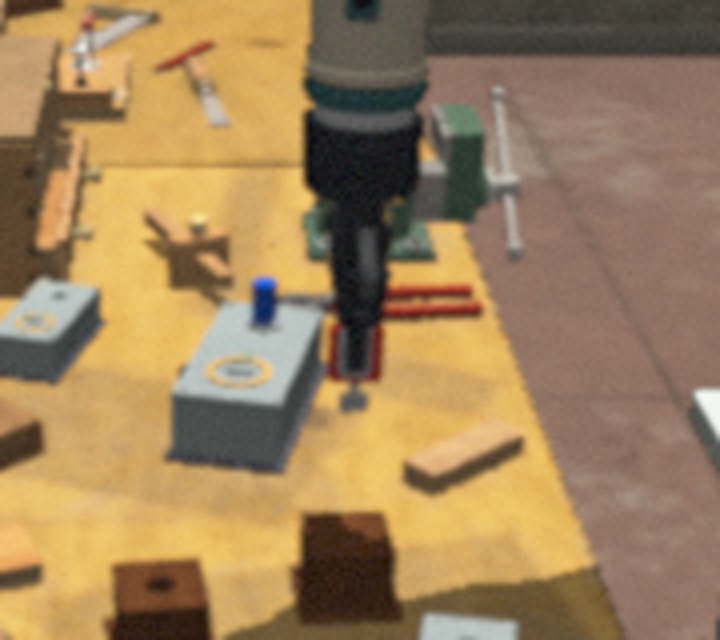

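Request:
{"api": "step_arm", "payload": {
  "commands": [
    [-18,-44,0,0,0,2.5,250],
    [-36,-88,0,0,0,5,250],
    [-54,-132,0,0,0,8,250],
    [-72,-176,0,0,0,11,250],
    [-92,-222,0,0,0.2,14,250],
    [-112,-269,0,0.3,0.4,16.4,250],
    [-112,-269,0,0.3,0.4,16.4,250],
    [-112,-269,0,0.3,0.4,16.4,250]
  ]
}}

```text
clock: 11.9
eef_pos: [607.4, -97.4, 198.5]
tool_rot: [-3.136, -0.008, 2.883]
force: [-0.1, 0.6, -0.4]
width: 11.1
```

Request:
{"api": "step_arm", "payload": {
  "commands": [
    [0,0,0,0,0,0,250],
    [0,0,0,0,0,0,250]
  ]
}}

```text
clock: 12.1
eef_pos: [607.6, -93.5, 199.9]
tool_rot: [-3.138, -0.007, 2.889]
force: [0.5, 0.4, -1.6]
width: 11.2
```

Run:
```python
from h import *
go([558,-75.6,150],2.886)
s=ctrl.read_state(); C=cam("wrist"); np.save("C11.npy",np.array(C,dtype=object),allow_pickle=True)
im=snap("wrist","w11",(200,60,330,310),2.4)
a=cv2.resize(im[70:160,190:330],None,fx=5,fy=5,interpolation=cv2.INTER_CUBIC);cv2.imwrite("pics/w11c.png",a[...,::-1])
A=R.from_euler("xyz",s["tool_rot"])
for nm,l in dict(topc=[0,0,-10.3],topf=[18,0,-10.3],topb=[-18,0,-10.3],under=[18,0,29.7],tip=[10,0,53.7],tipb=[-10,0,53.7]).items():
    print(nm,((proj("wrist",[s["eef_pos"]+A.apply(l)],C)-[200,60])*2.4).round(0))
print("kh",(proj("wrist",[[558,-75.6,60],[558.3,-74.4,60]],C)-[190,70])*5)
```

```text
clk 12.1 pos [607.6 -93.5 199.9] rot [-3.138 -0.007  2.889] F [ 0.5  0.4 -1.6] T [ 0.   -0.03 -0.  ] w 11.2 q [ 0.09  0.64  0.02  1.67 -0.01  0.84  1.44]
  shift [52.2  5.1 50.3] turn [-0.21 -0.38  0.15]
topc [[139. 505.]]
topf [[139. 418.]]
topb [[139. 587.]]
under [[140. 345.]]
tip [[140. 344.]]
tipb [[140. 411.]]
kh [[371.9517506  296.58199714]
 [378.71662186 296.53164524]]
```

View pics/w11.png

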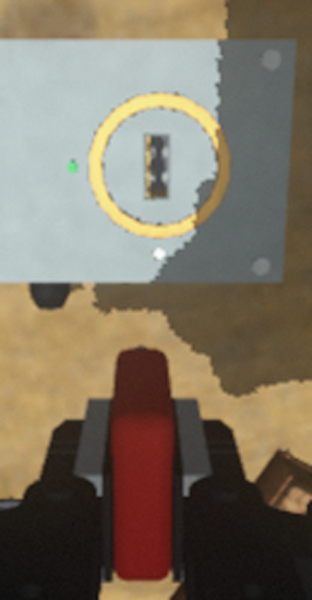

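View pics/w11c.png

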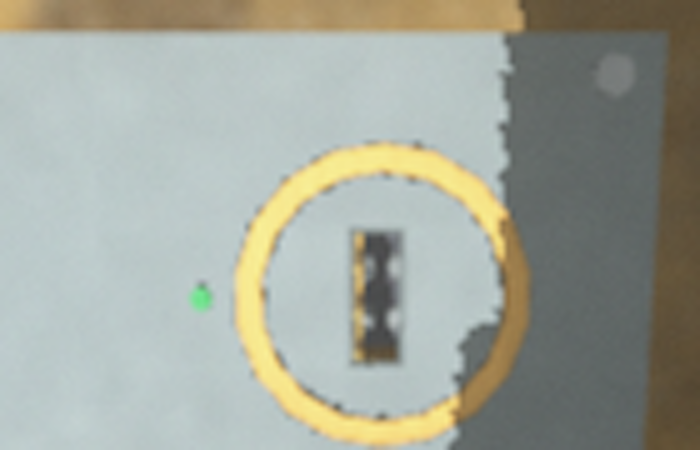

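Request:
{"api": "step_arm", "payload": {
  "commands": [
    [25,2.5,0,-0.2,-0.4,0,250],
    [51.6,5,30,-0.2,-0.4,0.1,250],
    [51.6,5,70,-0.2,-0.4,0.1,250],
    [51.6,5,78,-0.2,-0.4,0.1,250],
    [51.6,5,78,-0.2,-0.4,0.1,250],
    [51.6,5,78,-0.2,-0.4,0.1,250]
  ]
}}

```text
clock: 12.75
eef_pos: [560.7, -78.1, 124.0]
tool_rot: [-3.141, 0.005, 2.884]
force: [0.5, -0.1, 0.3]
width: 11.0
```

Run:
```python
from h import *
for i in range(3): go([558.6,-75.75,108],2.886)
C=cam("wrist"); im=snap("wrist","w12",(170,120,350,330),2.8)
print((proj("wrist",[[558,-75.6,60]],C)-[170,120])*2.8)
```

```text
clk 12.75 pos [560.7 -78.1 124. ] rot [-3.141  0.005  2.884] F [ 0.5 -0.1  0.3] T [-0.06 -0.03 -0.02] w 11.0 q [ 0.08  0.68  0.02  1.87 -0.02  0.58  1.42]
  shift [ 2.7  1.7 16. ] turn [-0.04  0.28 -0.09]
clk 12.75 pos [560.7 -78.1 124. ] rot [-3.141  0.005  2.884] F [ 0.5 -0.1  0.3] T [-0.06 -0.03 -0.02] w 11.0 q [ 0.08  0.68  0.02  1.87 -0.02  0.58  1.42]
  shift [ 2.7  1.7 16. ] turn [-0.04  0.28 -0.09]
clk 12.75 pos [560.7 -78.1 124. ] rot [-3.141  0.005  2.884] F [ 0.5 -0.1  0.3] T [-0.06 -0.03 -0.02] w 11.0 q [ 0.08  0.68  0.02  1.87 -0.02  0.58  1.42]
  shift [ 2.7  1.7 16. ] turn [-0.04  0.28 -0.09]
[[253.95659973 244.2380001 ]]
```

View pics/w12.png

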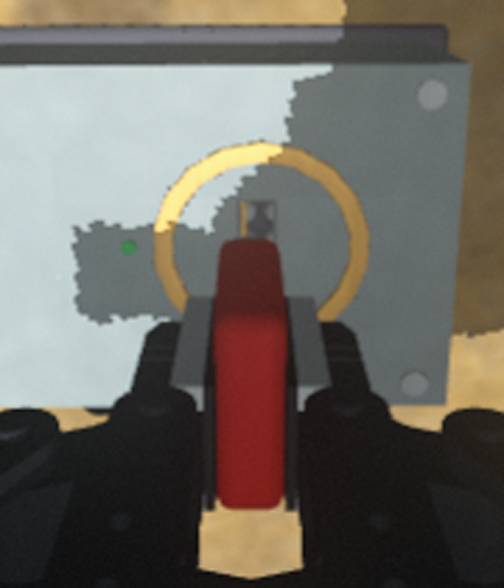

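Request:
{"api": "step_arm", "payload": {
  "commands": [
    [2.4,1.8,3,0,0.2,0,250],
    [2.4,1.8,3,0,0.2,0,250]
  ]
}}

```text
clock: 13.0
eef_pos: [557.7, -75.4, 120.5]
tool_rot: [-3.141, -0.0, 2.884]
force: [0.3, -0.3, -0.7]
width: 11.2
```

Run:
```python
from h import *
go([558.8,-75.75,108],2.886)
C=cam("wrist"); im=snap("wrist","w13",(170,120,350,330),2.8)
go([558.8,-75.75,108],2.886)
print((proj("wrist",[[558,-75.6,60]],C)-[170,120])*2.8)
snap("top","t13",(265,165,345,235),7)
```

```text
clk 13.0 pos [557.7 -75.4 120.5] rot [-3.141 -0.     2.884] F [ 0.3 -0.3 -0.7] T [ 0.01 -0.03 -0.04] w 11.2 q [ 0.07  0.69  0.02  1.88 -0.02  0.58  1.42]
  shift [-1.2 -0.  12.5] turn [-0.03 -0.02 -0.09]
clk 13.05 pos [557.6 -75.6 120.4] rot [-3.141 -0.     2.884] F [-1.5 -0.5 -0.2] T [-0.02  0.01 -0.06] w 11.3 q [ 0.07  0.69  0.02  1.88 -0.02  0.58  1.42]
  shift [-1.2  0.2 12.4] turn [-0.04 -0.03 -0.1 ]
[[246.72304603 264.14706381]]
```

View pics/w13.png

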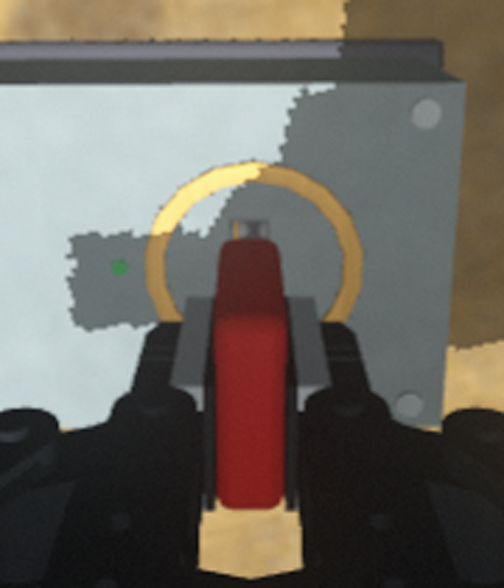

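Request:
{"api": "step_arm", "payload": {
  "commands": [
    [-1.1,0.2,0,0,0,-0.1,250],
    [-1.1,0.2,3,0,0,-0.1,250],
    [-1.1,0.2,6,0,0,-0.1,250],
    [-1.1,0.2,9,0,0,-0.1,250],
    [-1.1,0.2,12,0,0,-0.1,250],
    [-1.1,0.2,12,0,0,-0.1,250]
  ]
}}

```text
clock: 13.7
eef_pos: [558.1, -75.7, 107.2]
tool_rot: [-3.141, -0.002, 2.886]
force: [0.5, -0.0, -0.1]
width: 11.0
```

Run:
```python
from h import *
go([558.6,-75.75,108],2.886)
```

```text
clk 13.7 pos [558.1 -75.7 107.2] rot [-3.141e+00 -2.000e-03  2.886e+00] F [ 0.5 -0.  -0.1] T [ 0.04  0.02 -0.02] w 11.0 q [ 0.07  0.71  0.02  1.88 -0.02  0.55  1.42]
  shift [-0.5  0.1 -0.8] turn [-0.06 -0.12 -0.01]
```

Request:
{"api": "step_arm", "payload": {
  "commands": [
    [-0.3,0,4,0,-0.1,0,250],
    [-0.3,0.4,7,0,-0.1,1.5,250],
    [-0.3,-0.4,9,0,-0.1,-1.5,250],
    [-0.3,0.4,11,0,-0.1,1.5,250],
    [-0.3,-0.4,12,0,-0.1,-1.5,250],
    [-0.3,0.4,13,0,-0.1,1.5,250],
    [-0.3,0,14,0,-0.1,0,250]
  ]
}}

```text
clock: 14.4
eef_pos: [559.7, -75.2, 94.8]
tool_rot: [3.142, 0.002, 2.885]
force: [-1.2, 2.7, 12.3]
width: 11.5
```

Run:
```python
from h import *
go([558.6,-75.75,89.7],2.886)
```

```text
clk 14.4 pos [559.7 -75.2  94.8] rot [3.142e+00 2.000e-03 2.885e+00] F [-1.2  2.7 12.3] T [ 0.55  0.29 -0.02] w 11.5 q [ 0.07  0.73  0.01  1.89 -0.02  0.52  1.42]
  shift [ 0.9 -0.8  5. ] turn [ 0.    0.14 -0.08]
```

Request:
{"api": "step_arm", "payload": {
  "commands": [
    [0.5,-0.2,4,0,0,1.5,250],
    [0.5,-1.0,5,0,0,-1.5,250],
    [0.5,0.2,6,0,0,1.5,250],
    [0.5,-1.0,7,0,0,-1.5,250],
    [0.5,0.2,7,0,0,1.5,250],
    [0.5,-0.5,7,0,0,0,250],
    [0.5,-0.5,7,0,0,0,250]
  ]
}}

```text
clock: 15.1
eef_pos: [560.2, -75.5, 89.7]
tool_rot: [3.141, 0.005, 2.885]
force: [-2.2, 2.1, 20.9]
width: 11.2
```

Run:
```python
from h import *
go([558.6,-75.75,89.7],2.886)
snap("wrist","w14",(170,120,350,330),2.8)
snap("side","s14",(220,110,310,210),6)
```

```text
clk 15.1 pos [560.2 -75.5  89.7] rot [3.141 0.005 2.885] F [-2.2  2.1 20.9] T [ 0.64  0.58 -0.16] w 11.2 q [ 0.08  0.74  0.01  1.89 -0.02  0.51  1.42]
  shift [ 1.5 -0.7 -0.1] turn [ 0.06  0.3  -0.06]
```

View pics/w14.png

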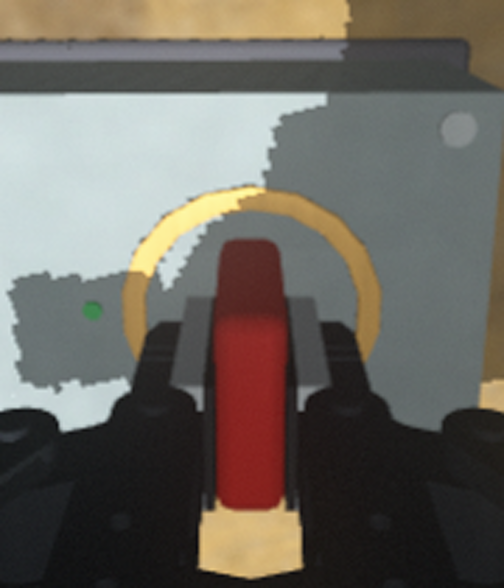

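View pics/s14.png

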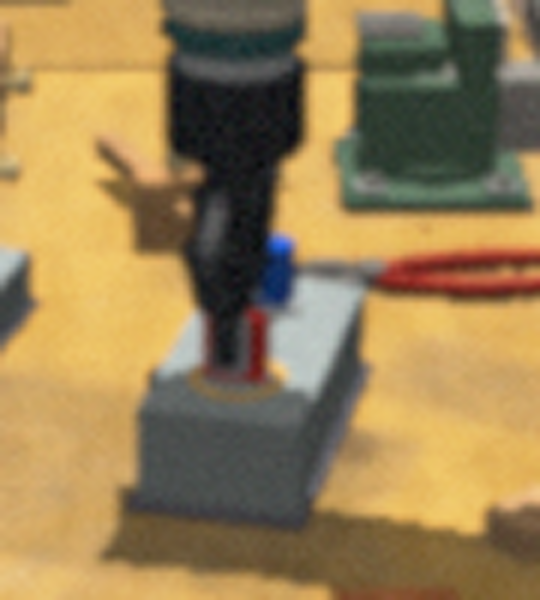

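Request:
{"api": "step_arm", "payload": {
  "commands": [
    [1,-0.3,2,0,0,1.5,250],
    [1,-0.8,3,0,0,-1.5,250],
    [1,0,3,0,0,1.5,250],
    [1,-0.3,2,0,0.3,0,250],
    [1,-0.3,2,0,0.3,0,250]
  ]
}}

```text
clock: 15.7
eef_pos: [560.3, -75.6, 89.6]
tool_rot: [3.14, 0.003, 2.885]
force: [-3.7, 3.8, 35.3]
width: 11.0
```

Run:
```python
from h import *
go([558.6,-75.75,89.7],2.886)
```

```text
clk 15.7 pos [560.3 -75.6  89.6] rot [3.140e+00 3.000e-03 2.885e+00] F [-3.7  3.8 35.3] T [ 0.75  0.97 -0.11] w 11.0 q [ 0.08  0.74  0.01  1.89 -0.02  0.51  1.42]
  shift [ 1.6 -0.6 -0.1] turn [ 0.09  0.15 -0.05]
```

Request:
{"api": "step_arm", "payload": {
  "commands": [
    [0,0,-2,0,0,0,250],
    [0,0,-2,0,0,0,250],
    [0,0,-2,0,0,8,250],
    [0,0,-2,0,0,16,250],
    [0,0,-2,0,0,24,250],
    [0,0,-2,0,0,32,250],
    [0,0,-2,0,0,40,250],
    [0,0,-2,0,0,40,250]
  ]
}}

```text
clock: 16.5
eef_pos: [559.3, -77.0, 89.7]
tool_rot: [-3.142, 0.001, 2.183]
force: [-1.9, -0.4, 20.5]
width: 11.1
```

Run:
```python
from h import *
go([558.6,-75.75,89.7],1.356)
snap("wrist","w15",(150,100,370,330),2.6)
```

```text
clk 16.5 pos [559.3 -77.   89.7] rot [-3.142e+00  1.000e-03  2.183e+00] F [-1.9 -0.4 20.5] T [-0.08  0.48 -0.02] w 11.1 q [-0.04  0.75  0.2   1.89 -0.27  0.52  0.95]
  shift [ 1.4  0.2 -0. ] turn [3.00e-02 7.00e-02 4.74e+01]
```

View pics/w15.png

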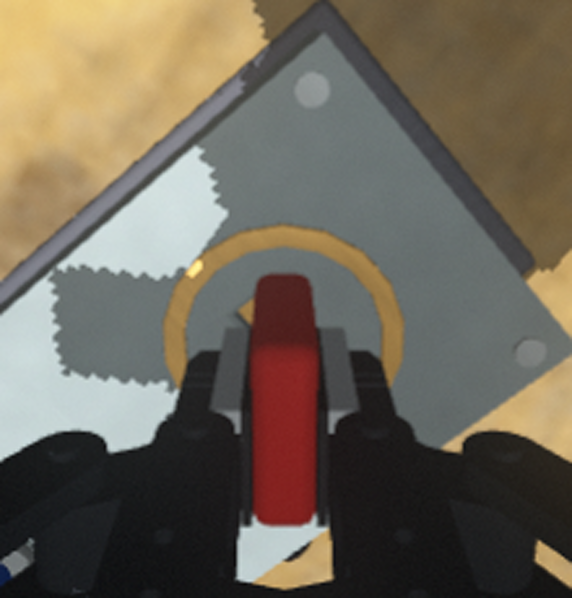

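Request:
{"api": "step_arm", "payload": {
  "commands": [
    [0.4,0.2,0,0,0,8,250],
    [0.6,0.2,0,0,0,16,250],
    [0.8,0.2,0,0,0,24,250],
    [0.8,0.2,0,0,0,32,250],
    [0.8,0.2,0,0,0,40,250],
    [0.8,0.2,0,0,0,46,250],
    [0.8,0.2,0,0,0,49,250],
    [0.8,0.2,0,0,0,49,250]
  ]
}}

```text
clock: 17.35
eef_pos: [557.4, -77.5, 89.6]
tool_rot: [-3.14, 0.002, 1.33]
force: [-4.9, -1.8, 24.0]
width: 11.1
```

Run:
```python
from h import *
go([558.6,-75.75,89.7],1.356)
snap("wrist","w16",(150,100,370,330),2.6)
snap("side","s16",(220,110,310,210),6)
```

```text
clk 17.35 pos [557.4 -77.5  89.6] rot [-3.14e+00  2.00e-03  1.33e+00] F [-4.9 -1.8 24. ] T [-0.35  1.22  0.11] w 11.1 q [-0.18  0.78  0.43  1.9  -0.56  0.58  0.37]
  shift [ 2.   0.8 -0.1] turn [-0.09  0.11 -1.51]
```

View pics/w16.png

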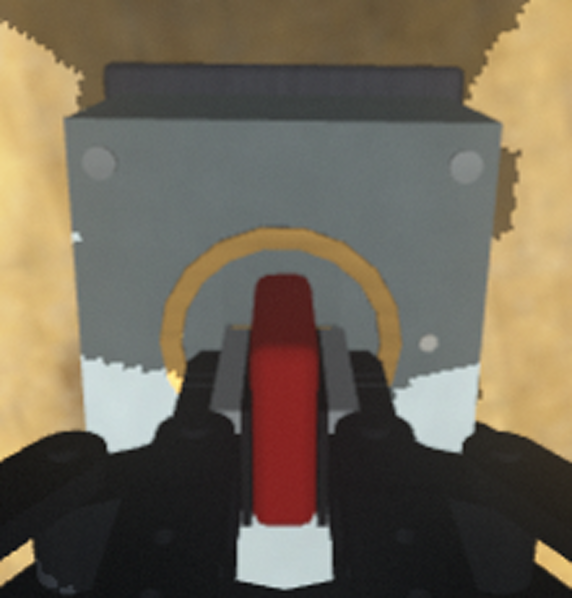

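View pics/s16.png

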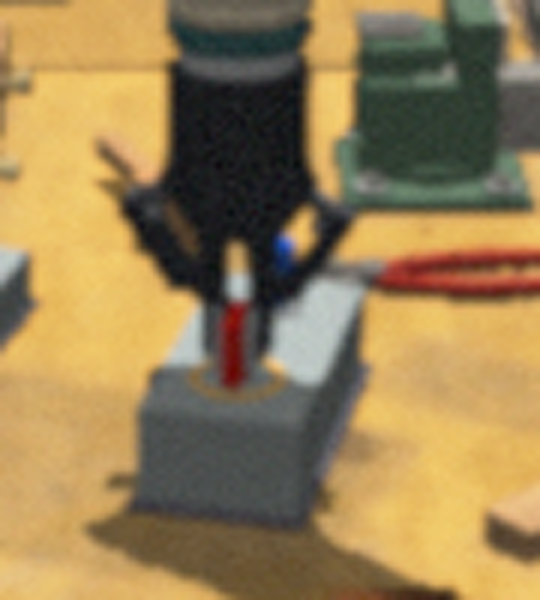

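Request:
{"api": "step_arm", "payload": {
  "commands": [
    [0,0,0,0,0,0,250],
    [0,0,0,0,0,0,250],
    [0,0,0,0,0,0,250],
    [0,0,0,0,0,0,250],
    [0,0,0,0,0,0,250],
    [0,0,0,0,0,0,250],
    [0,0,0,0,0,0,250],
    [0,0,0,0,0,0,250]
  ]
}}

```text
clock: 18.25
eef_pos: [557.4, -77.5, 89.7]
tool_rot: [-3.14, 0.001, 1.33]
force: [-5.0, -0.8, 24.1]
width: 11.4
```

Run:
```python
from h import *
go([558.6,-75.75,89.7],1.356)
print(ctrl.finish_job())
```

```text
clk 18.25 pos [557.4 -77.5  89.7] rot [-3.14e+00  1.00e-03  1.33e+00] F [-5.  -0.8 24.1] T [-0.34  1.23  0.06] w 11.4 q [-0.18  0.78  0.42  1.9  -0.56  0.58  0.37]
  shift [ 2.   0.8 -0. ] turn [-0.09  0.08 -1.47]
the job is handed in; nothing more can be done
None
```

I handed the job in at 18.25 s with the gripper still holding the turned key. The hand-in reports no verdict, so success rests on my own checks.

- **Bolt:** it is in the bore of the large station, the one measuring about 95x190 mm in the pictures. It met a firm stop (12.5 N) at the expected height, and the wrist and side pictures showed it seated and upright after I let go.
- **Key home:** I worked it past both pin pairs with small wiggles. It stopped at the expected height (TCP z 89.7 mm) and did not go lower when pressed with 35 N.
- **Key turned:** the tool turned about 1.55 rad clockwise. The last reading, after 0.8 s of holding, was unchanged, with the jaws at 11.4 mm on the key and about 24 N of down-push. The picture after the turn showed no slip in the jaws.

**What I could not confirm:**
- The plug angle can't be read; I inferred it from how far the tool turned.
- The holes sat about 3 mm off from where the station's corners put them. I went by the holes as seen in the pictures, and both parts went in.
- The tool moved about 2–3 mm sideways while pressing and turning, with about 5 N of side force left at the end. I judged that to be within the 5 mm limit.

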